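Seat the topshell on its stand and hold the loupe over it

TASK

Fit the square-bored block that carries the topshell over the square post of the steel stand, pushed fully down and resting on the stand's round shoulder, and let it go. Then pick up the hand loupe, bring it over the vial rack, and finish while still holding it in the gripper with its lens level, centred over the tip of the shell and about a centimetre above it, still and not touching the shell or the block at any time. Do not touch the vial rack, and leave the ormer shell, the crucible, the dive weight and the tweezers where they are.

Things in the scene. Friction and masses are not known exactly. Their poses are not given: they have to be found in the camera images.
- mount: Loose specimen block, 0.12 kg: square bare-aluminium block 44 x 44 mm, 34 mm tall, a striped conical topshell (31 mm across, 24 mm tall) cemented on top. A square blind bore, 18.5 mm wide, 26 mm deep, opens in its underside, sides parallel to the block's. Origin: centre of the underside; x, y along the sides, z up. Grip it by two facing sides.
- shell_tip (a point): The tip of the topshell, on the block's axis 58 mm above the block's underside; axes as the block's.
- stand: Fixed steel stand: round foot 90 mm across, 10 mm thick; column 28 mm across; round shoulder 42 mm across, top 30 mm above the table; on it a square post 16 mm wide, 20 mm tall (upper 6 mm tapering to 10 mm). Origin: centre of the foot's underside; x, y along the post's sides, z up. The block fits at any quarter turn, its underside then on the shoulder.
- shoulder (a point): Centre of the shoulder's top face on the stand's axis, 30 mm above the table; axes as the stand's. The seated block's origin lies here.
- loupe: Loose hand loupe, 0.09 kg, lying flat: wooden handle 80 mm long, 16 wide, 20 tall; in line with it at one end a glass lens in a thin steel rim, 60 mm across, 7 mm thick. Origin: underside of the handle's middle (balance point about 10 mm towards the lens); x along the handle to the lens, y across, z up. Starts with x roughly away from the robot.
- lens (a point): Centre of the lens's underside, 85 mm from the loupe's origin along its x, level with the handle's underside; axes as the loupe's.
- rack: Fixed white vial rack, an obstacle, 240 mm long (its x), 50 mm wide (its y), 70 mm tall to the black caps of its row of glass vials, standing between the stand on one side and the block and loupe on the other. Origin: centre of its underside.
- ormer: Pearly ormer shell, loose bystander, a low dome 76 mm across and 22 mm tall. Origin: centre of its underside.
- crucible: Pale ceramic crucible, loose bystander, 52 mm across its mouth, 42 mm tall. Origin: centre of its underside.
- dive_weight: Small yellow lead dive weight, loose bystander, a block 75 x 50 x 28 mm, 0.9 kg. Origin: centre of its underside.
- tweezers: Bamboo tweezers, loose bystander, lying flat: about 165 mm long (along its x), 26 mm wide, 6 mm thick. Origin: on the table at the middle of their length.
Not all that is in view belongs to the job. There is more than one size of the stand; the job needs the larger. Several things have the shape of the rack; the one meant has the colours described above.

How it is judged:
By the outcome, as a careful person would: the job done as asked, in the order asked, and still so for the second after the job is handed in, while the arm keeps its last pose, push and grip.
It also fails if it takes over 66 s, if anything falls off the work surface, if the arm or the gripper's body presses on something with over 40 N, if the wrist force passes 120 N, or if a joint passes its speed limit or range.

ROBOT

A 6-joint arm with a two-finger parallel gripper is mounted at the origin on the work surface. World frame = base frame: x ahead of the robot, y to its left, z up, the work surface at z = 0. Lengths are in m, angles in rad, forces in N, time in s.
With the tool pointing down it reaches from about 0.25 to 0.775 m from the base axis. Payload 4 kg.
Tool frame: the origin (TCP) lies midway between the tips of the shut fingers; the grasp point (between the pads) lies 19 mm behind it (grip_point_offset is the distance from the TCP to the grasp point, in m); z points along the fingers, y is the line along which they close (so a half turn about z gives the same grasp; the last joint's range is limited). The gripper opens to 94 mm and grips with 3 to 60 N. Pads are 16 mm wide; open, the fingers measure 119 mm over their backs; the gripper's body (75 mm by 177 mm) begins 78 mm behind the grasp point.
Start: joints at [1.16, 0.087, 1.371, -0, 1.684, -0.103], TCP at [0.167, 0.524, 0.206] pointing down, gripper open.
Joint ranges: [-3.1, 3.1], [-0.76, 2.03], [0.27, 2.55], [-1.08, 4.22], [0.17, 2.65], [-2.57, 2.57]. Speed limits (rad/s): [2.79, 2.79, 3.14, 3.14, 3.14, 3.14].

INTERFACE

Orientations are given as [roll, pitch, yaw] about the fixed x, y, z axes, in that order (R = Rz(yaw) Ry(pitch) Rx(roll)).
In Python, from bench import * gives the robot as it stands.
- The arm moves only by the tool carry_out, never from a script. Its argument "commands" is a list of rows, each a list of 6 numbers: the shift along the tool's x, y, z in m, then the turn, a rotation vector about the tool's x, y, z in rad. In form: [[tx, ty, tz, rx, ry, rz], ...]. A call has exactly 5 rows; each row is the pose to reach, as a shift and turn from the pose commanded when the call began, along the tool's axes at that moment; what a row does not reach only later rows make up. A row lasts 1/10 s, in which the tool goes at most 50 mm and 8.59 degrees, less where a joint would pass 70% of its speed; a pose out of reach is approached as far as the arm can. A call with a gripper value outside its range is refused whole. "jaw" is the opening, from 0 (shut) to 1 (fully open), set as the call begins (left out, the last holds). The fingers move at their own pace and stop on an object; the grip force is fixed at half the most. Time passes only in rows, so rows that repeat a pose let the fingers close, or fill a call up. It gives the time, the measured TCP pose, the force, the opening and the grip force at its end, in the units of the state.
- get_obs(): the state, without advancing time (a new reading comes with each control period).
- snapshot(name): name is "scene" or "side" or "wrist"; returns a dict with "img" (420x560x3 uint8, red, green, blue), "range_z" (420x560 float32, m along the optical axis (not along the pixel's ray), 0 where there is no reading), "fx", "fy", "cx", "cy" (pixels), "R" (3x3) and "t" (3): a world point X has camera coordinates R X + t. Camera axes: x right, y down, z forward; pixel columns grow to the right and rows downward; lengths in m; the calibration is good to about 2 mm. The wrist camera is an equidistant fisheye: a pixel r from the principal point sees the ray r / f radians off the axis. A picture is of the moment at which its call begins.
- close_job(): hands the job in; it is judged then, once.
The state is a dict: "time": time; "joint_positions": joint angles; "qvel": joint speeds; "joint_torque": joint torques, N m; "tool_pos": TCP position; "ee_rot": TCP orientation; "wrist_force": force on the tool from outside, world axes, zero at the start; "wrist_torque": the same for the moment, N m; "width": finger opening in m; "finger_force": force on a finger pad.
Only numpy, scipy, OpenCV 4.12 (cv2) and the standard library are available. Lean on these libraries where they do the work, as an engineer would, in place of code of your own. Each camera call takes 0.05 s, during which the arm holds its last target. There are 200 camera calls.

## Working session

There is one attempt and no reset: what is moved stays moved. The work goes in short steps, Python scripts to look and compute and a tool call to move; the robot and the scene stay as the last step left them, time stands still between calls to the robot, and variables do not carry over. Pictures are saved under pics/ and viewed, at most 10 in all, crops included, and the job is handed in when it is done.

Besides the shell and the picture viewer there is one more tool, called as name(argument=value, ...), one argument or row to a line, values as JSON. carry_out: Moves the arm, as the interface text tells. Its arguments: {"type":"object","properties":{"commands":{"type":"array","items":{"type":"array","items":{"type":"number"}}},"jaw":{"type":"number"}},"required":["commands"]}

```bash
ls; mkdir -p pics; python3 - <<'E'
from bench import *
import cv2,numpy as np
for n in("scene","side"):
    s=snapshot(n); np.savez(f"{n}0.npz",**s); cv2.imwrite(f"pics/{n}0.png",s["img"][:,:,::-1])
    print(n,s["fx"],s["cx"],s["cy"],-s["R"].T@s["t"])
    print(s["R"])
print(get_obs())
E
```

```text
pics
scene 499.37782686976755 277.3348484035253 204.55528593999824 [ 1.21499082 -0.98823953  1.15058846]
[[ 0.81752762  0.57588198 -0.00292039]
 [ 0.3706284  -0.53001546 -0.76270453]
 [-0.44077565  0.62244964 -0.6467405 ]]
side 507.20820286516954 294.3738919553723 212.41584357067836 [0.27542273 0.92951413 1.13856842]
[[-0.97703443 -0.21282331  0.01048589]
 [-0.1699353   0.74856497 -0.64091534]
 [ 0.12855235 -0.62797828 -0.76753995]]
{'time': 0.1, 'joint_positions': array([ 1.15989385e+00,  8.78977111e-02,  1.37213986e+00, -9.38391417e-06,
        1.68362411e+00, -1.03114292e-01]), 'qvel': array([ 0.0007362 , -0.0011923 , -0.00154559,  0.00252554,  0.0004703 ,
        0.00034493]), 'joint_torque': array([ 1.50386633e-03, -3.41256702e+01, -3.03300297e+01,  7.19020329e-02,
        3.04406835e-02, -7.53851509e-05]), 'tool_pos': array([0.16642971, 0.52366963, 0.20439353]), 'ee_rot': array([-3.13953365e+00, -2.03691675e-04,  2.83380321e+00]), 'wrist_force': array([0.03809512, 0.62286522, 0.22673738]), 'wrist_torque': array([-0.02555363,  0.03001821, -0.01848955]), 'finger_force': 0.0, 'width': 0.09408817168637555}
```

View pics/scene0.png

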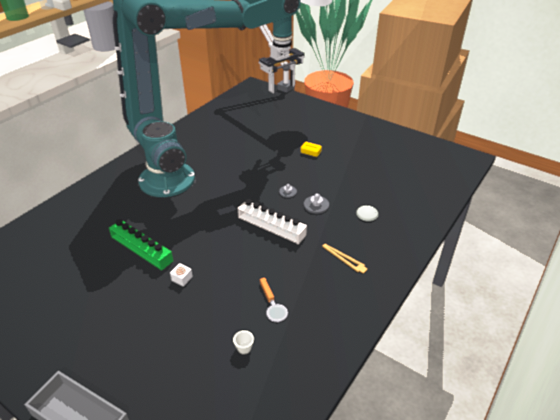

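View pics/side0.png

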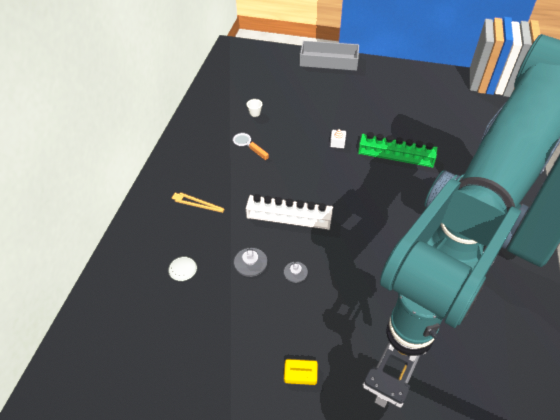

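Scene view: block with topshell at (181,274); racks: white (272,222), green (140,244) is a decoy; stands: large (317,203), small (288,190) is a decoy; loupe has its handle at (267,290) and lens at (277,313). In the side view: block (338,139), large stand (250,260), small stand (296,271), loupe (259,151)/(242,140). I choose the large stand and the white rack, and measure next with a crop.

```bash
cat > h.py <<'E'
import numpy as np,cv2
def cloud(s):
    v,u=np.mgrid[:420,:560]; z=s["range_z"]
    p=np.stack([(u-s["cx"])/s["fx"]*z,(v-s["cy"])/s["fy"]*z,z],-1)
    P=(p-s["t"])@s["R"]; P[z<=0]=np.nan; return P
def ray(s,u,v,h):   # pinhole pixel -> plane z=h
    d=s["R"].T@np.array([(u-s["cx"])/s["fx"],(v-s["cy"])/s["fy"],1]); c=-s["R"].T@s["t"]
    return c+d*(h-c[2])/d[2]
def proj(s,X):
    p=s["R"]@np.array(X)+s["t"]; return s["fx"]*p[0]/p[2]+s["cx"],s["fy"]*p[1]/p[2]+s["cy"]
E
python3 - <<'E'
from h import *
S={n:dict(np.load(n+"0.npz")) for n in("scene","side")}
crops=[]
for n,s in S.items():
    P=cloud(s); z=P[:,:,2]
    m=((z>0.004)&(z<0.09)&(P[:,:,0]>0.1)&(P[:,:,0]<0.9)&(abs(P[:,:,1])<0.6)).astype(np.uint8)
    k,l,st,c=cv2.connectedComponentsWithStats(m)
    for i in range(1,k):
        if st[i,4]>40:
            q=P[l==i]; r=cv2.minAreaRect(q[:,:2].astype(np.float32)*1000)
            print(n,c[i].round(),"rect c",np.round(r[0]),"wh",np.round(r[1]),"ang",round(r[2]),"ztop",np.percentile(q[:,2],98).round(3),"med col",np.median(s["img"][l==i],0))
s=S["side"];i=s["img"][:,:,::-1]
a=cv2.resize(i[90:180,220:370],None,fx=5,fy=5,interpolation=cv2.INTER_CUBIC)
s=S["scene"];i=s["img"][:,:,::-1]
b=cv2.resize(i[160:300,150:350],None,fx=3.75,fy=3.75,interpolation=cv2.INTER_CUBIC)
cv2.imwrite("pics/crop1.png",b)
E
```

```text
scene [311. 149.] rect c [345. 483.] wh [87. 96.] ang 15 ztop 0.034 med col [251.5 217.    0. ]
scene [288. 191.] rect c [423. 197.] wh [62. 70.] ang 52 ztop 0.038 med col [133. 132. 139.]
scene [316. 204.] rect c [547. 189.] wh [89. 87.] ang 33 ztop 0.049 med col [133. 133. 138.]
scene [272. 220.] rect c [462.  39.] wh [282. 117.] ang 0 ztop 0.072 med col [228. 222. 217.]
scene [367. 213.] rect c [718. 252.] wh [77. 70.] ang 33 ztop 0.025 med col [244. 245. 240.]
scene [143. 245.] rect c [ 213. -302.] wh [ 78. 225.] ang 88 ztop 0.073 med col [ 36. 146.  63.]
scene [337. 253.] rect c [725.  34.] wh [ 38. 106.] ang 80 ztop 0.01 med col [253. 213. 126.]
scene [358. 266.] rect c [808.  18.] wh [36. 59.] ang 81 ztop 0.011 med col [255. 229. 137.]
scene [181. 274.] rect c [ 397. -325.] wh [70. 62.] ang 69 ztop 0.054 med col [236. 212. 210.]
scene [273. 303.] rect c [ 667. -235.] wh [ 58. 172.] ang 46 ztop 0.023 med col [226.5 217.  217. ]
scene [243. 341.] rect c [ 689. -409.] wh [51. 75.] ang 56 ztop 0.044 med col [234. 232. 223.]
side [254. 107.] rect c [ 704. -430.] wh [53. 95.] ang 27
[... 273 characters left out ...]
160.] ang 54 ztop 0.023 med col [223.  194.5  99. ]
side [184. 199.] rect c [780.  23.] wh [ 35. 104.] ang 82 ztop 0.01 med col [249.5 218.5 117. ]
side [289. 211.] rect c [478.  -1.] wh [241. 102.] ang 1 ztop 0.072 med col [253. 252. 250.]
side [208. 205.] rect c [727.  31.] wh [ 21. 116.] ang 77 ztop 0.012 med col [249. 218. 116.]
side [250. 261.] rect c [546. 195.] wh [88. 97.] ang 38 ztop 0.049 med col [134. 135. 141.]
side [182. 268.] rect c [711. 260.] wh [75. 69.] ang 7 ztop 0.024 med col [250. 251. 247.]
side [295. 272.] rect c [420. 202.] wh [64. 66.] ang 19 ztop 0.035 med col [136. 137. 143.]
side [301. 372.] rect c [351. 469.] wh [78. 62.] ang 5 ztop 0.032 med col [255. 247.   0.]
```

View pics/crop1.png

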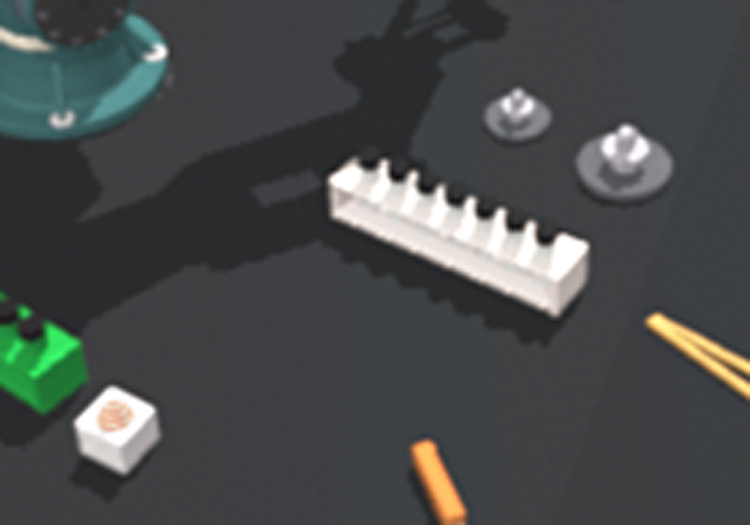

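The crop confirms the choices: block with topshell at crop (118,420), larger stand at (625,160), white rack at (460,235), with the small stand and green rack as distinct decoys. I first hover over the stand to measure the post.

```bash
cat >> h.py <<'E'
from scipy.spatial.transform import Rotation as Ro
def go(o,xyz,yaw):  # tool-axis shift and turn from measured pose to target, tool down
    R0=Ro.from_euler("xyz",o["ee_rot"]); R1=Ro.from_euler("xyz",[np.pi,0,yaw])
    print("row",np.round(R0.inv().apply(np.array(xyz)-o["tool_pos"]),4),np.round((R0.inv()*R1).as_rotvec(),4))
def wray(s,u,v,h):  # fisheye pixels -> plane z=h
    a=(np.asarray(u)-s["cx"])/s["fx"]; b=(np.asarray(v)-s["cy"])/s["fy"]; r=np.hypot(a,b)+1e-9
    d=np.stack([a/r*np.sin(r),b/r*np.sin(r),np.cos(r)],-1)@s["R"]; c=-s["R"].T@s["t"]
    return c+d*((h-c[2])/d[...,2])[...,None]
def wcloud(s):
    v,u=np.mgrid[:420,:560]; z=s["range_z"]; a=(u-s["cx"])/s["fx"]; b=(v-s["cy"])/s["fy"]; r=np.hypot(a,b)+1e-9
    t=np.tan(r); P=(np.stack([a/r*t*z,b/r*t*z,z],-1)-s["t"])@s["R"]; P[(z<=0)|(r>1.4)]=np.nan; return P
E
python3 - <<'E'
from bench import *
from h import *
s=snapshot("wrist"); o=get_obs(); print(s["fx"],s["cx"],s["cy"],-s["R"].T@s["t"]-o["tool_pos"]); print(s["R"])
go(o,[0.53,0.17,0.2],1.57)
S={n:dict(np.load(n+"0.npz")) for n in("scene","side")}
for n,s in S.items():
    hsv=cv2.cvtColor(s["img"],cv2.COLOR_RGB2HSV); P=cloud(s)
    m=(hsv[...,0]<20)&(hsv[...,1]>120)&(abs(P[...,0]-.65)<.15)&(abs(P[...,1]+.2)<.1)&(P[...,2]>.01)&(P[...,2]<.04)
    q=P[m]; w,v=np.linalg.eigh(np.cov(q[:,:2].T)); print(n,m.sum(),q.mean(0),np.degrees(np.arctan2(v[1,1],v[0,1])),4*np.sqrt(w))
E
```

```text
325.19226210127806 279.067698246234 210.64124486802726 [-0.06408781  0.01961549  0.17879366]
[[ 0.30294093  0.95300772 -0.00175385]
 [ 0.92631101 -0.29402106  0.23558336]
 [ 0.22399709 -0.07299245 -0.97185256]]
row [-0.4536 -0.227   0.0049] [-1.5000e-03  9.0000e-04  1.2638e+00]
scene 136 [ 0.63656005 -0.22745858  0.01884502] 146.19150862265687 [0.01931894 0.09656028]
side 117 [ 0.62989695 -0.21752227  0.01785962] 146.5291000730156 [0.02125471 0.09542118]
```

carry_out(
  commands=[
    [-0.045, -0.022, 0, 0, 0, 0],
    [-0.09, -0.045, 0, 0, 0, 0],
    [-0.135, -0.068, 0, 0, 0, 0],
    [-0.18, -0.09, 0, 0, 0, 0],
    [-0.22, -0.11, 0, 0, 0, 0],
  ],
)

```text
time: 0.65
tool_pos: [0.344, 0.3509, 0.2052]
ee_rot: [-3.141, 0.0, 2.834]
wrist_force: [0.8, -0.1, -0.1]
width: 0.0942
finger_force: 0.0
```

carry_out(
  commands=[
    [-0.045, -0.022, 0, 0, 0, 0],
    [-0.09, -0.045, 0, 0, 0, 0],
    [-0.135, -0.068, 0, 0, 0, 0],
    [-0.18, -0.09, 0, 0, 0, 0],
    [-0.2, -0.1, 0, 0, 0, 0],
  ],
)

```text
time: 1.15
tool_pos: [0.5054, 0.1935, 0.2047]
ee_rot: [-3.14, 0.0, 2.83]
wrist_force: [-0.5, 0.5, 0.4]
width: 0.0939
finger_force: 0.0
```

carry_out(
  commands=[
    [-0.02, -0.01, 0, 0, 0, 0],
    [-0.02, -0.01, 0, 0, 0, 0],
    [-0.02, -0.01, 0, 0, 0, 0],
    [-0.02, -0.01, 0, 0, 0, 0],
    [-0.02, -0.01, 0, 0, 0, 0],
  ],
)

```text
time: 1.65
tool_pos: [0.5186, 0.1822, 0.2056]
ee_rot: [3.141, -0.0, 2.835]
wrist_force: [0.6, -0.4, 0.5]
width: 0.0938
finger_force: 0.0
```

```bash
python3 - <<'E'
from bench import *
from h import *
s=snapshot("wrist"); o=get_obs(); np.savez("w1.npz",**s); print(o["time"],o["tool_pos"],o["ee_rot"])
cv2.imwrite("pics/w1.png",s["img"][:,:,::-1])
P=wcloud(s); z=P[...,2]
print(np.nanpercentile(z,[10,50]))
near=np.hypot(P[...,0]-.547,P[...,1]-.19)<.07
for a,b in((.007,.014),(.025,.034),(.044,.056)):
    q=P[near&(z>a)&(z<b)]; print(a,len(q),q.mean(0) if len(q) else "", cv2.minAreaRect(q[:,:2].astype(np.float32)*1000) if len(q) else "")
go(o,[.397,-.333,.2],0)
E
```

```text
1.7 [0.5186356  0.18212677 0.20569186] [3.14123633e+00 7.28881922e-05 2.83543261e+00]
[-0.00110465  0.00027614]
0.007 3222 [0.54149487 0.19451144 0.00959845] ((544.2562866210938, 194.29794311523438), (87.96123504638672, 88.15071105957031), 24.25733757019043)
0.025 772 [0.54289793 0.19401865 0.02961444] ((544.5244140625, 193.93212890625), (40.13291931152344, 40.42559814453125), 20.449907302856445)
0.044 197 [0.54368897 0.19443573 0.04798418] ((544.6001586914062, 194.36068725585938), (15.721299171447754, 15.449907302856445), 10.175381660461426)
row [-0.0393 -0.5278  0.0055] [ 2.0000e-04 -5.0000e-04  2.8354e+00]
```

View pics/w1.png

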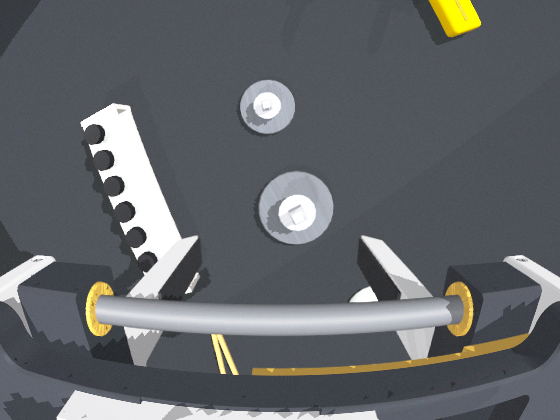

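Wrist view: large stand at (296,208), its post at (296,214), small stand at (267,105), white rack on the left with black caps. One closer look for the post's yaw.

carry_out(
  commands=[
    [0, 0, 0.03, 0, 0, 0],
    [0.01, 0, 0.06, 0, 0, 0],
    [0.02, 0, 0.09, 0, 0, 0],
    [0.02, 0, 0.11, 0, 0, 0],
    [0.02, 0, 0.11, 0, 0, 0],
  ],
)

```text
time: 2.2
tool_pos: [0.4971, 0.1873, 0.092]
ee_rot: [-3.138, -0.006, 2.835]
wrist_force: [-0.8, -0.7, -0.8]
width: 0.0939
finger_force: 0.0
```

```bash
cat > post.py <<'E'
from bench import *
from h import *
s=snapshot("wrist"); o=get_obs(); np.savez("w2.npz",**s); print(o["time"],o["tool_pos"],o["ee_rot"])
P=wcloud(s); z=P[...,2]
near=np.hypot(P[...,0]-.5445,P[...,1]-.194)<.06
for a,b in((.007,.014),(.027,.033),(.034,.056),(.038,.056),(.042,.056),(.0485,.056)):
    q=P[near&(z>a)&(z<b)]; print(a,len(q),q.mean(0), cv2.minAreaRect(q[:,:2].astype(np.float32)*1000))
m=near&(z>.02); v,u=np.where(m); c=s["img"][v.min()-3:v.max()+4,u.min()-3:u.max()+4,::-1]; print(u.min(),v.min(),c.shape)
cv2.imwrite("pics/w2c.png",cv2.resize(c,None,fx=8,fy=8,interpolation=cv2.INTER_CUBIC))
go(o,[.397,-.333,.2],0)
E
python3 post.py
```

```text
2.25 [0.49880971 0.18756681 0.09432125] [-3.14007467e+00 -2.63964731e-03  2.83490373e+00]
0.007 5403 [0.53767253 0.19504707 0.00966193] ((542.1339111328125, 194.91647338867188), (88.65070343017578, 84.45889282226562), 73.9523696899414)
0.027 1316 [0.54172323 0.19446623 0.02966084] ((544.7474365234375, 193.80325317382812), (40.3538703918457, 41.08344650268555), 61.16429138183594)
0.034 517 [0.54148855 0.19410866 0.04561767] ((544.7259521484375, 193.8968963623047), (17.487943649291992, 16.46847915649414), 10.108901023864746)
0.038 472 [0.54180402 0.19412883 0.04652438] ((544.2666625976562, 193.81503295898438), (16.509078979492188, 16.46847915649414), 10.10890007019043)
0.042 415 [0.54235701 0.19413655 0.04744264] ((544.24951171875, 193.81869506835938), (16.48712921142578, 16.486507415771484), 9.919548988342285)
0.0485 195 [0.54397737 0.19403147 0.04958444] ((544.3541259765625, 194.0872039794922), (12.151524543762207, 12.227535247802734), 22.01201629638672)
281 236 (187, 243, 3)
row [-0.0598 -0.5272 -0.105 ] [-4.1000e-03  1.6000e-03  2.8349e+00]
```

View pics/w2c.png

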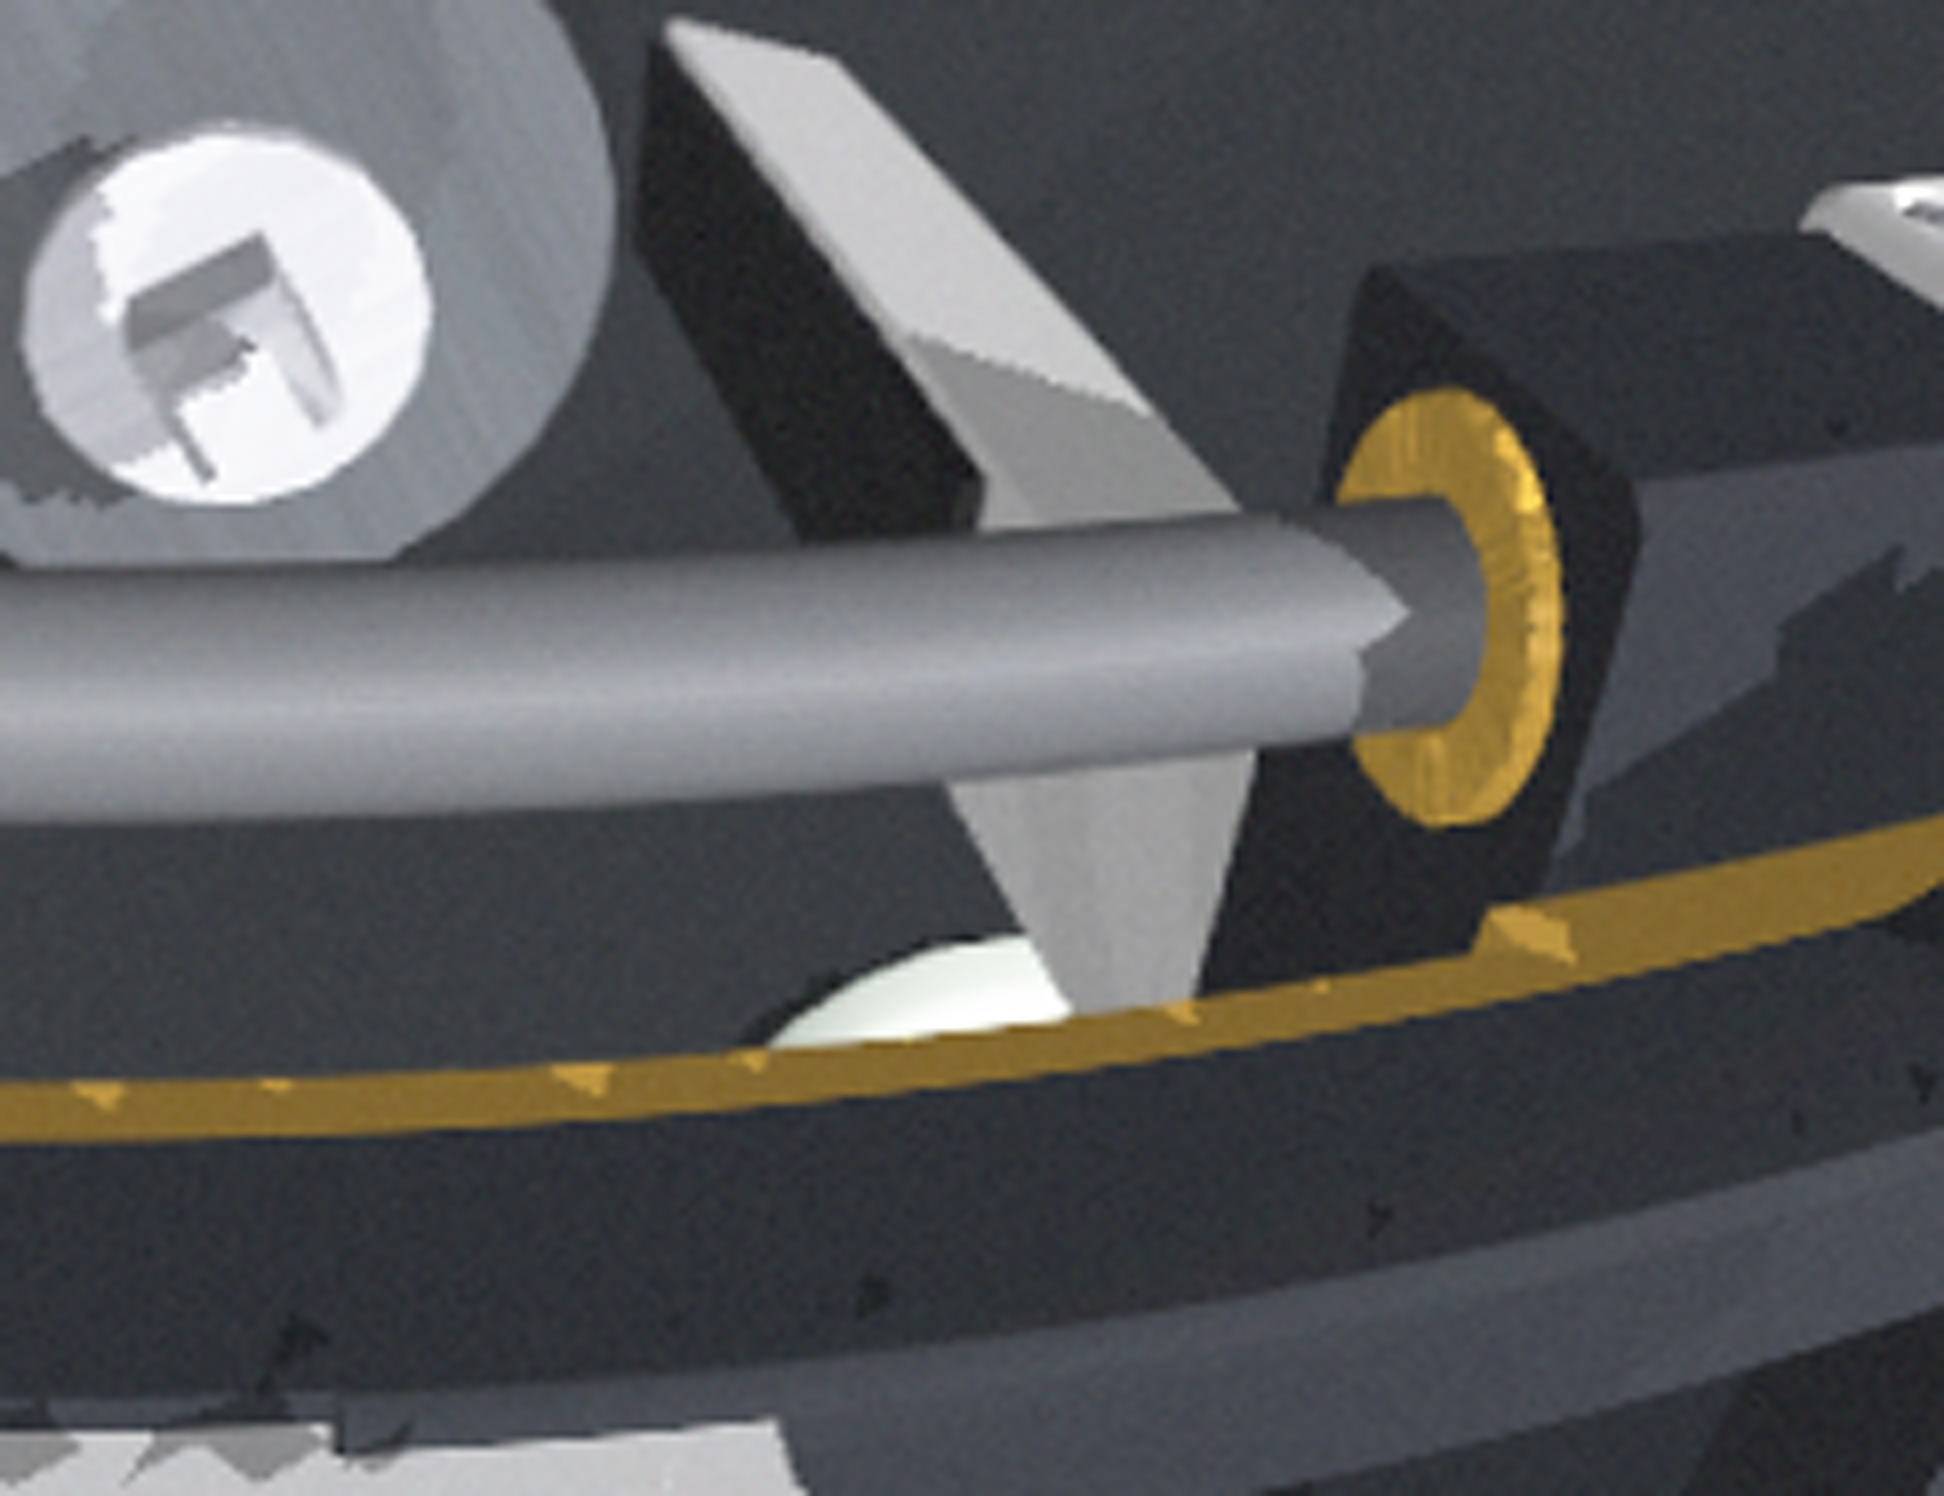

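The crop (too large; later ones will be kept small) shows the post's far edge running from crop (125,310) to (262,235), i.e. pixels (293.6,271.8)–(310.8,262.4). I convert these to a yaw.

```bash
python3 - <<'E'
from h import *
s=dict(np.load("w2.npz"))
c=lambda x,y:(278+x/8,233+y/8)
for a,b,h in(((125,310),(262,235),.044),((262,235),(340,400),.044),((135,345),(272,280),.05),((140,345),(210,480),.035)):
    A=wray(s,*c(*a),h);B=wray(s,*c(*b),h);d=B-A;print(A[:2],B[:2],np.hypot(*d[:2]),np.degrees(np.arctan2(d[1],d[0]))%90)
P=wcloud(s);z=P[...,2]
near=np.hypot(P[...,0]-.5445,P[...,1]-.194)<.03
m=(near&(z>.036)&(z<.056)).astype(np.uint8)
cs=cv2.findContours(m,cv2.RETR_EXTERNAL,cv2.CHAIN_APPROX_NONE)[0];k=max(cs,key=cv2.contourArea)
print(cv2.approxPolyDP(k,2,True)[:,0].tolist(), cv2.approxPolyDP(k,3,True)[:,0].tolist())
E
```

```text
[0.53402507 0.18610575] [0.53057489 0.20066774] 0.014965133224202051 13.32933590290692
[0.53057489 0.20066774] [0.5497695 0.2032165] 0.019363094923742937 7.563768097091616
[0.53512039 0.18651248] [0.53268155 0.20049369] 0.014192331867528538 9.894916516607537
[0.54211643 0.18560539] [0.55899946 0.18805841] 0.017060306796609654 8.266945745784172
[[311, 264], [293, 273], [303, 292], [321, 284]] [[311, 264], [293, 273], [303, 292], [321, 284]]
```

carry_out(
  commands=[
    [0, -0.02, -0.04, 0, 0, 0],
    [-0.005, -0.06, -0.07, 0, 0, 0],
    [-0.01, -0.1, -0.09, 0, 0, 0],
    [-0.015, -0.14, -0.1, 0, 0, 0],
    [-0.02, -0.18, -0.105, 0, 0, 0],
  ],
)

```text
time: 2.75
tool_pos: [0.466, 0.0084, 0.205]
ee_rot: [3.14, 0.008, 2.835]
wrist_force: [0.3, -1.0, -0.4]
width: 0.0942
finger_force: 0.0
```

carry_out(
  commands=[
    [-0.004, -0.045, 0, 0, 0, 0],
    [-0.008, -0.09, 0, 0, 0, 0],
    [-0.012, -0.135, 0, 0, 0, 0],
    [-0.016, -0.18, 0, 0, 0, 0],
    [-0.02, -0.22, 0, 0, 0, 0],
  ],
)

```text
time: 3.25
tool_pos: [0.4173, -0.2084, 0.2033]
ee_rot: [-3.14, 0.005, 2.833]
wrist_force: [2.2, -0.5, -0.1]
width: 0.0939
finger_force: 0.0
```

carry_out(
  commands=[
    [-0.004, -0.04, 0, 0, 0, 0.14],
    [-0.008, -0.08, 0, 0, 0, 0.28],
    [-0.012, -0.11, 0, 0, 0, 0.42],
    [-0.016, -0.12, 0, 0, 0, 0.56],
    [-0.02, -0.127, 0, 0, 0, 0.7],
  ],
)

```text
time: 3.75
tool_pos: [0.398, -0.3352, 0.2028]
ee_rot: [3.141, 0.004, 2.126]
wrist_force: [-0.2, 0.2, 0.2]
width: 0.0939
finger_force: 0.0
```

carry_out(
  commands=[
    [0, 0, 0, 0, 0, 0.14],
    [0, 0, 0, 0, 0, 0.28],
    [0, 0, 0, 0, 0, 0.42],
    [0, 0, 0, 0, 0, 0.56],
    [0, 0, 0, 0, 0, 0.7],
  ],
)

```text
time: 4.25
tool_pos: [0.3986, -0.3337, 0.2031]
ee_rot: [3.138, 0.002, 1.428]
wrist_force: [-0.0, -0.2, -0.1]
width: 0.094
finger_force: 0.0
```

carry_out(
  commands=[
    [0, 0, 0, 0, 0, 0.14],
    [0, 0, 0, 0, 0, 0.28],
    [0, 0, 0, 0, 0, 0.42],
    [0, 0, 0, 0, 0, 0.56],
    [0, 0, 0, 0, 0, 0.7],
  ],
)

```text
time: 4.75
tool_pos: [0.3986, -0.3337, 0.2031]
ee_rot: [3.137, -0.0, 0.728]
wrist_force: [-1.3, 0.4, 0.3]
width: 0.0942
finger_force: 0.0
```

carry_out(
  commands=[
    [0, 0, 0, 0, 0, 0.14],
    [0, 0, 0, 0, 0, 0.28],
    [0, 0, 0, 0, 0, 0.42],
    [0, 0, 0, 0, 0, 0.56],
    [0, 0, 0, 0, 0, 0.7],
  ],
)

```text
time: 5.25
tool_pos: [0.3986, -0.3337, 0.2031]
ee_rot: [3.139, -0.003, 0.028]
wrist_force: [0.5, -0.6, 0.0]
width: 0.094
finger_force: 0.0
```

```bash
cat > block.py <<'E'
from bench import *
from h import *
s=snapshot("wrist"); o=get_obs(); np.savez("w3.npz",**s); print(o["time"],o["tool_pos"],o["ee_rot"])
P=wcloud(s); z=P[...,2]
near=np.hypot(P[...,0]-.397,P[...,1]+.333)<.05
for a,b in((.029,.039),(.031,.037),(.045,.07)):
    q=P[near&(z>a)&(z<b)]; print(a,len(q),q.mean(0), cv2.minAreaRect(q[:,:2].astype(np.float32)*1000))
m=(near&(z>.028)).astype(np.uint8)
k=max(cv2.findContours(m,cv2.RETR_EXTERNAL,cv2.CHAIN_APPROX_NONE)[0],key=cv2.contourArea)
print(cv2.approxPolyDP(k,3,True)[:,0].tolist())
cv2.imwrite("pics/w3.png",s["img"][:,:,::-1])
E
python3 block.py
```

```text
5.3 [ 0.39858504 -0.33375271  0.20305247] [ 3.13845889e+00 -2.94620224e-03  2.47759725e-02]
0.029 1149 [ 0.39347567 -0.33120464  0.03410603] ((391.89422607421875, -331.2567138671875), (44.68610382080078, 44.12744140625), 4.603700160980225)
0.031 1064 [ 0.39312598 -0.33118497  0.03386941] ((391.9337463378906, -331.2644958496094), (44.62215805053711, 44.13499450683594), 4.813185214996338)
0.045 252 [ 0.39316882 -0.33117381  0.05048478] ((392.5489807128906, -331.230224609375), (18.519981384277344, 19.1121768951416), 1.79598867893219)
[[61, 377], [75, 379], [79, 384], [84, 380], [83, 386], [87, 381], [87, 386], [96, 383], [103, 390], [111, 388], [113, 393], [113, 388], [126, 394], [127, 389], [130, 393], [126, 396], [132, 390], [133, 395], [136, 392], [146, 400], [141, 402], [146, 395], [151, 396], [148, 401], [154, 395], [157, 398], [152, 401], [157, 406], [161, 405], [160, 399], [159, 403], [156, 401], [159, 397], [169, 397], [179, 407], [174, 403], [179, 399], [183, 404], [186, 399], [188, 402], [182, 406], [191, 406], [191, 401], [195, 401], [192, 408], [196, 402], [224, 402], [218, 
[... 454 characters left out ...]
, 406], [349, 401], [355, 401], [355, 405], [360, 399], [381, 402], [383, 397], [386, 401], [395, 395], [401, 399], [416, 393], [417, 398], [422, 392], [431, 393], [430, 396], [432, 391], [436, 394], [437, 389], [451, 390], [456, 384], [460, 385], [458, 389], [465, 384], [467, 389], [470, 383], [485, 382], [472, 361], [458, 353], [359, 366], [253, 368], [251, 375], [146, 367], [147, 357], [163, 329], [300, 335], [406, 331], [441, 324], [426, 297], [397, 298], [395, 288], [360, 241], [357, 264], [377, 301], [181, 301], [201, 264], [197, 236], [193, 236], [147, 298], [122, 296], [107, 318], [112, 332], [108, 328], [103, 334], [107, 336], [100, 341], [103, 343], [98, 345], [94, 357], [75, 357]]
```

View pics/w3.png

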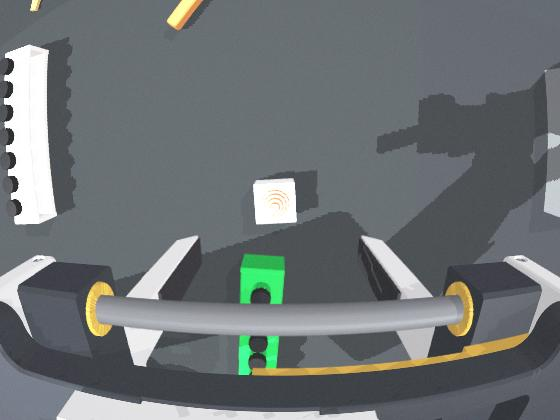

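Wrist view: block at (275,201), topshell on it, the green decoy rack end at (263,270) below it, white rack at far left, loupe handle end at (185,12). Descend on the block.

carry_out(
  commands=[
    [-0.0065, -0.0025, 0.04, 0.003, -0.003, -0.055],
    [-0.0065, -0.0025, 0.08, 0.003, -0.003, -0.055],
    [-0.0065, -0.0025, 0.11, 0.003, -0.003, -0.055],
    [-0.0065, -0.0025, 0.13, 0.003, -0.003, -0.055],
    [-0.0065, -0.0025, 0.14, 0.003, -0.003, -0.055],
  ],
)

```text
time: 5.8
tool_pos: [0.391, -0.3305, 0.0597]
ee_rot: [-3.138, 0.004, 0.091]
wrist_force: [-0.0, 0.6, 0.4]
width: 0.0941
finger_force: 0.0
```

```bash
python3 - <<'E'
from bench import *
from h import *
go(get_obs(),[.392,-.3313,.006],.08)
E
python3 block.py | head -5
```

```text
row [0.0011 0.0011 0.0537] [-0.004   0.0035  0.011 ]
5.85 [ 0.39071968 -0.33020519  0.05891278] [-3.13653741  0.00434849  0.09054414]
0.029 3008 [ 0.39431923 -0.33061458  0.03407906] ((391.7313232421875, -330.824462890625), (45.08072280883789, 43.647491455078125), 4.8330583572387695)
0.031 2782 [ 0.39384341 -0.33062234  0.03387634] ((391.708740234375, -330.8409729003906), (44.95855712890625, 43.72332763671875), 4.5821332931518555)
0.045 988 [ 0.39424059 -0.33360376  0.05464034] ((392.6253967285156, -333.5172119140625), (20.063339233398438, 99.63104248046875), 6.542856216430664)
[[506, 370], [499, 367], [493, 354], [480, 355], [473, 349], [469, 338], [472, 336], [465, 332], [467, 324], [463, 326], [458, 307], [449, 295], [415, 298], [366, 236], [359, 239], [357, 264], [377, 301], [267, 305], [179, 301], [201, 261], [197, 237], [165, 284], [162, 282], [161, 290], [156, 290], [154, 299], [117, 296], [108, 307], [105, 323], [132, 327], [130, 334], [125, 334], [129, 329], [125, 329], [123, 336], [119, 333], [128, 338], [116, 339], [117, 346], [113, 344], [105, 352], [114, 355], [106, 355]
[... 573 characters left out ...]
05], [241, 411], [245, 409], [243, 404], [252, 407], [252, 403], [257, 409], [249, 409], [251, 412], [270, 404], [270, 409], [276, 405], [281, 411], [280, 405], [292, 404], [295, 411], [296, 408], [302, 412], [297, 410], [304, 402], [306, 408], [313, 403], [317, 410], [316, 403], [321, 407], [334, 402], [341, 405], [342, 400], [344, 406], [346, 401], [346, 405], [358, 400], [361, 405], [362, 401], [367, 403], [367, 397], [368, 401], [387, 401], [388, 397], [406, 398], [412, 393], [415, 397], [432, 390], [439, 394], [442, 389], [457, 389], [458, 384], [459, 389], [465, 388], [464, 385], [471, 386], [476, 380], [483, 385], [478, 382], [482, 378], [489, 381], [495, 375], [502, 379], [500, 376]]
```

carry_out(
  commands=[
    [0.001, 0.001, 0.02, -0.003, 0.003, 0.008],
    [0.001, 0.001, 0.035, -0.003, 0.003, 0.008],
    [0.001, 0.001, 0.045, -0.003, 0.003, 0.008],
    [0.001, 0.001, 0.052, -0.003, 0.003, 0.008],
    [0.001, 0.001, 0.052, -0.003, 0.003, 0.008],
  ],
)

```text
time: 6.35
tool_pos: [0.3922, -0.3316, 0.0085]
ee_rot: [-3.141, 0.0, 0.081]
wrist_force: [0.4, -0.4, 0.3]
width: 0.094
finger_force: 0.0
```

carry_out(
  commands=[
    [0, 0, 0, 0, 0, 0],
    [0, 0, 0, 0, 0, 0],
    [0, 0, 0, 0, 0, 0],
    [0, 0, 0, 0, 0, 0],
    [0, 0, 0, 0, 0, 0],
  ],
  jaw=0,
)

```text
time: 6.85
tool_pos: [0.3922, -0.3317, 0.0087]
ee_rot: [3.141, -0.0, 0.081]
wrist_force: [-0.0, 0.5, -0.3]
width: 0.0574
finger_force: 0.0
```

carry_out(
  commands=[
    [0, 0, 0, 0, 0, 0],
    [0, 0, 0, 0, 0, 0],
    [0, 0, 0, 0, 0, 0],
    [0, 0, 0, 0, 0, 0],
    [0, 0, 0, 0, 0, 0],
  ],
)

```text
time: 7.35
tool_pos: [0.3921, -0.3314, 0.0085]
ee_rot: [-3.141, -0.0, 0.081]
wrist_force: [-1.2, 1.5, 0.7]
width: 0.0438
finger_force: 30.0
```

carry_out(
  commands=[
    [0, 0, -0.02, 0, 0, 0],
    [0, 0, -0.06, 0, 0, 0],
    [0, 0, -0.1, 0, 0, 0],
    [0, 0, -0.14, 0, 0, 0],
    [0, 0, -0.15, 0, 0, 0],
  ],
)

```text
time: 7.85
tool_pos: [0.394, -0.3338, 0.1638]
ee_rot: [3.134, -0.006, 0.081]
wrist_force: [0.0, -0.1, -0.6]
width: 0.0437
finger_force: 30.0
```

```bash
python3 - <<'E'
from bench import *
from h import *
s=snapshot("wrist"); o=get_obs(); print(o["time"],o["tool_pos"],o["ee_rot"],o["width"]); np.savez("w4.npz",**s)
P=wcloud(s); Rt=Ro.from_euler("xyz",o["ee_rot"]); T=Rt.inv().apply((P-o["tool_pos"]).reshape(-1,3)).reshape(P.shape)
m=(abs(T[...,0])<.035)&(abs(T[...,1])<.021)&(abs(T[...,2]+.0255)<.004)
q=T[m]; print(m.sum(),q.mean(0),q.min(0),q.max(0),cv2.minAreaRect(q[:,:2].astype(np.float32)*1000))
go(o,[.5445,.194,.16],.175)
E
```

```text
7.9 [ 0.39374097 -0.33355443  0.16305452] [ 3.13471615 -0.00544037  0.08075136] 0.04377416652616723
3934 [ 0.00525351 -0.00048414 -0.02614995] [-0.02043759 -0.0209937  -0.02949646] [ 0.02256188  0.02098916 -0.02151135] ((1.062887191772461, -0.0063304901123046875), (42.999961853027344, 41.9796028137207), 0.018688244745135307)
row [ 0.1928 -0.5137  0.0006] [ 0.0071 -0.0051 -0.0943]
```

carry_out(
  commands=[
    [0.015, -0.04, 0, 0, 0, 0],
    [0.03, -0.08, 0, 0, 0, 0],
    [0.045, -0.12, 0, 0, 0, 0],
    [0.06, -0.16, 0, 0, 0, 0],
    [0.075, -0.2, 0, 0, 0, 0],
  ],
)

```text
time: 8.4
tool_pos: [0.4497, -0.1243, 0.1555]
ee_rot: [-3.14, 0.004, 0.08]
wrist_force: [1.1, 0.4, -0.8]
width: 0.0438
finger_force: 30.0
```

carry_out(
  commands=[
    [0.015, -0.04, 0, 0, 0, 0],
    [0.03, -0.08, 0, 0, 0, 0],
    [0.045, -0.12, 0, 0, 0, 0],
    [0.06, -0.16, 0, 0, 0, 0],
    [0.075, -0.2, 0, 0, 0, 0],
  ],
)

```text
time: 8.9
tool_pos: [0.5083, 0.0808, 0.1555]
ee_rot: [3.141, 0.004, 0.081]
wrist_force: [-0.7, -0.8, -1.6]
width: 0.0439
finger_force: 30.0
```

carry_out(
  commands=[
    [0.015, -0.04, 0, 0, 0, -0.03],
    [0.03, -0.08, 0, 0, 0, -0.06],
    [0.04, -0.11, 0, 0, 0, -0.094],
    [0.043, -0.114, 0, 0, 0, -0.094],
    [0.043, -0.114, 0, 0, 0, -0.094],
  ],
)

```text
time: 9.4
tool_pos: [0.542, 0.1965, 0.1556]
ee_rot: [3.141, 0.005, 0.176]
wrist_force: [0.1, -0.7, -1.0]
width: 0.0438
finger_force: 30.0
```

carry_out(
  commands=[
    [0, 0, 0.02, 0, 0, 0],
    [0, 0, 0.03, 0, 0, 0],
    [0, 0, 0.04, 0, 0, 0],
    [0, 0, 0.05, 0, 0, 0],
    [0, 0, 0.05, 0, 0, 0],
  ],
)

```text
time: 9.9
tool_pos: [0.5418, 0.1954, 0.1065]
ee_rot: [3.141, 0.004, 0.174]
wrist_force: [-0.6, 0.9, -1.2]
width: 0.0438
finger_force: 30.0
```

```bash
python3 - <<'E'
from bench import *
from h import *
o=get_obs(); print(o["time"],o["tool_pos"],o["ee_rot"],o["width"])
go(o,[.5445,.194,.0975],.175)
for n in("scene","side"):
    s=snapshot(n); np.savez(n+"2.npz",**s); u,v=proj(s,[.5445,.194,.06]); u,v=int(u),int(v); print(n,u,v)
    cv2.imwrite(f"pics/{n}2.png",cv2.resize(s["img"][v-35:v+35,u-45:u+45,::-1],None,fx=8,fy=8,interpolation=cv2.INTER_CUBIC))
a,b=[cv2.imread(f"pics/{n}2.png") for n in("scene","side")]
cv2.imwrite("pics/both2.png",cv2.resize(np.hstack([a,b]),(800,311)))
E
```

```text
9.9 [0.54181518 0.19537237 0.10646605] [3.14134305 0.00355343 0.17388618] 0.04379423994546681
row [0.0024 0.0018 0.009 ] [ 0.0002  0.0036 -0.0011]
scene 316 192
side 249 248
```

View pics/both2.png

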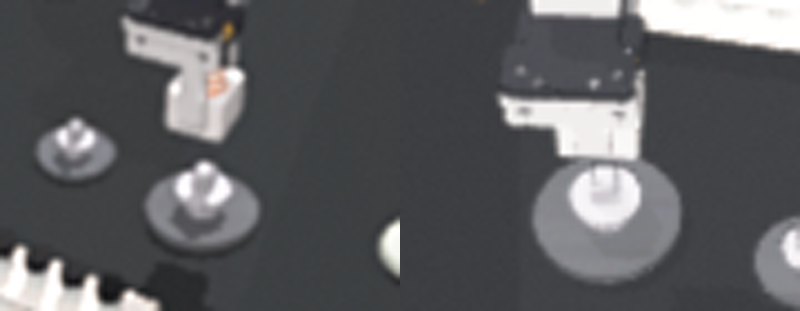

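The view shows the block held level above the larger stand's post, in the scene crop at (205,105) over (203,185), and in the side crop at (598,140) over (605,190). I correct 2 mm and come down to just above the post.

carry_out(
  commands=[
    [0.0024, 0.0018, 0.01, 0, 0.0036, 0],
    [0.0024, 0.0018, 0.02, 0, 0.0036, 0],
    [0.0024, 0.0018, 0.03, 0, 0.0036, 0],
    [0.0024, 0.0018, 0.04, 0, 0.0036, 0],
    [0.0024, 0.0018, 0.043, 0, 0.0036, 0],
  ],
)

```text
time: 10.5
tool_pos: [0.5444, 0.1947, 0.0633]
ee_rot: [3.141, -0.0, 0.175]
wrist_force: [-0.9, 0.5, -1.2]
width: 0.0438
finger_force: 30.0
```

```bash
python3 - <<'E'
from bench import *
from h import *
o=get_obs(); print(o["time"],o["tool_pos"],o["ee_rot"],o["width"],o["wrist_force"],o["wrist_torque"])
go(o,[.5447,.194,.0385],.175)
E
```

```text
10.5 [0.54441878 0.19465436 0.06325682] [ 3.14147612e+00 -1.47824977e-04  1.74876825e-01] 0.04384568865658104 [-0.89630443  0.5414841  -1.21319978] [-0.07653443  0.18536556 -0.00667031]
row [0.0002 0.0007 0.0248] [ 0.0001 -0.0001 -0.0001]
```

carry_out(
  commands=[
    [0, 0.0005, 0.003, 0, 0, 0],
    [0, 0.0005, 0.006, 0, 0, 0],
    [0, 0.0005, 0.009, 0, 0, 0],
    [0, 0.0005, 0.01, 0, 0, 0],
    [0, 0.0005, 0.01, 0, 0, 0],
  ],
)

```text
time: 11.0
tool_pos: [0.5458, 0.1944, 0.0556]
ee_rot: [-3.141, -0.004, 0.175]
wrist_force: [-0.5, 0.2, -0.5]
width: 0.0434
finger_force: 30.0
```

```bash
python3 - <<'E'
from bench import *
from h import *
s=snapshot("wrist"); o=get_obs(); print(o["time"],o["tool_pos"],o["ee_rot"],o["width"],o["wrist_force"],o["wrist_torque"],o["finger_force"])
P=wcloud(s); Rt=Ro.from_euler("xyz",o["ee_rot"]); T=Rt.inv().apply((P-o["tool_pos"]).reshape(-1,3)).reshape(P.shape)
m=(abs(T[...,0])<.035)&(abs(T[...,1])<.021)&(abs(T[...,2]+.0255)<.006)
q=T[m]; print(m.sum(),q.mean(0),q.min(0),q.max(0),np.linalg.lstsq(np.c_[q[:,:2],np.ones(len(q))],q[:,2],rcond=None)[0])
E
```

```text
11.05 [0.54588169 0.19446293 0.05566871] [-3.14145187 -0.0039616   0.17481959] 0.043592260316394446 [ 0.16727722  0.45332843 -1.56525298] [ 0.00858386  0.13561488 -0.05224272] 29.999630749225616
4448 [ 0.00516835 -0.00048419 -0.02564441] [-0.02049308 -0.02096444 -0.03149548] [ 0.02208071  0.02098503 -0.01953032] [ 0.00866991 -0.00155533 -0.02568997]
```

carry_out(
  commands=[
    [-0.001, 0, 0.002, 0, -0.004, 0],
    [-0.001, 0, 0.004, 0, -0.004, 0],
    [-0.001, 0, 0.006, 0, -0.004, 0],
    [-0.001, 0, 0.008, 0, -0.004, 0],
    [-0.001, 0, 0.008, 0, -0.004, 0],
  ],
)

```text
time: 11.55
tool_pos: [0.5445, 0.1942, 0.047]
ee_rot: [-3.141, 0.001, 0.175]
wrist_force: [-0.8, 0.1, -1.6]
width: 0.0436
finger_force: 30.0
```

carry_out(
  commands=[
    [0, 0, 0.002, 0, 0, 0],
    [0, 0, 0.004, 0, 0, 0],
    [0, 0, 0.006, 0, 0, 0],
    [0, 0, 0.008, 0, 0, 0],
    [0, 0, 0.009, 0, 0, 0],
  ],
)

```text
time: 12.05
tool_pos: [0.5447, 0.1942, 0.0384]
ee_rot: [-3.142, 0.001, 0.175]
wrist_force: [-2.0, -0.5, 3.9]
width: 0.0437
finger_force: 30.0
```

carry_out(
  commands=[
    [0, 0, 0.001, 0, 0, 0],
    [0, 0, 0.001, 0, 0, 0],
    [0, 0, 0.001, 0, 0, 0],
    [0, 0, 0.001, 0, 0, 0],
    [0, 0, 0.001, 0, 0, 0],
  ],
)

```text
time: 12.55
tool_pos: [0.5447, 0.1943, 0.0385]
ee_rot: [-3.141, 0.0, 0.175]
wrist_force: [-3.5, -0.1, 5.9]
width: 0.0438
finger_force: 30.0
```

carry_out(
  commands=[
    [0, 0, 0, 0, 0, 0],
    [0, 0, 0, 0, 0, 0],
    [0, 0, 0, 0, 0, 0],
    [0, 0, 0, 0, 0, 0],
    [0, 0, 0, 0, 0, 0],
  ],
  jaw=0.85,
)

```text
time: 13.05
tool_pos: [0.5448, 0.1943, 0.0373]
ee_rot: [-3.141, 0.0, 0.175]
wrist_force: [-0.7, 0.0, -0.5]
width: 0.0787
finger_force: 0.0
```

carry_out(
  commands=[
    [0, 0, 0, 0, 0, 0],
    [0, 0, 0, 0, 0, 0],
    [0, 0, 0, 0, 0, 0],
    [0, 0, 0, 0, 0, 0],
    [0, 0, 0, 0, 0, 0],
  ],
)

```text
time: 13.55
tool_pos: [0.5449, 0.1943, 0.0375]
ee_rot: [-3.141, 0.0, 0.175]
wrist_force: [0.0, 0.2, 0.1]
width: 0.0801
finger_force: 0.0
```

carry_out(
  commands=[
    [0, 0, -0.01, 0, 0, 0],
    [0, 0, -0.04, 0, 0, 0],
    [0, 0, -0.08, 0, 0, 0],
    [0, 0, -0.12, 0, 0, 0],
    [0, 0, -0.15, 0, 0, 0],
  ],
)

```text
time: 14.05
tool_pos: [0.5456, 0.1945, 0.1916]
ee_rot: [-3.141, -0.004, 0.175]
wrist_force: [-0.0, -0.0, 0.4]
width: 0.0797
finger_force: 0.0
```

carry_out(
  commands=[
    [-0.02, 0, 0, 0, 0, 0],
    [-0.04, 0, 0, 0, 0, 0],
    [-0.05, 0, 0, 0, 0, 0],
    [-0.05, 0, 0, 0, 0, 0],
    [-0.05, 0, 0, 0, 0, 0],
  ],
)

```text
time: 14.55
tool_pos: [0.496, 0.1856, 0.1877]
ee_rot: [-3.141, -0.001, 0.175]
wrist_force: [-0.0, -0.5, -0.1]
width: 0.0799
finger_force: 0.0
```

```bash
python3 - <<'E'
from bench import *
from h import *
s=snapshot("wrist"); o=get_obs(); np.savez("w5.npz",**s); print(o["time"],o["tool_pos"],o["ee_rot"],o["width"])
def rep(P):
    near=np.hypot(P[...,0]-.5445,P[...,1]-.194)<.04; z=P[...,2]
    q=P[near&(z>.0615)&(z<.0665)]; print("top",len(q),np.median(q[:,2]),np.linalg.lstsq(np.c_[q[:,:2]-[.5445,.194],np.ones(len(q))],q[:,2],rcond=None)[0],cv2.minAreaRect(q[:,:2].astype(np.float32)*1000))
    q=P[near&(z>.081)&(z<.1)]; print("tip",len(q),q.mean(0),q[:,2].max())
rep(wcloud(s))
for n in("scene","side"): rep(cloud(snapshot(n)))
go(o,[.633,-.222,.17],-.586)
E
```

```text
14.6 [0.49611367 0.18559776 0.18752494] [-3.14148676e+00 -7.44728627e-05  1.74747163e-01] 0.0797321110079961
top 1457 0.06375559198964943 [-0.00111181  0.0024488   0.0638045 ] ((544.4617919921875, 192.9728546142578), (43.4793815612793, 43.2857551574707), 10.012301445007324)
tip 157 [0.54458524 0.19279023 0.08416244] 0.08918847695086606
top 52 0.06397708497729573 [ 0.00230736 -0.01380595  0.06391595] ((546.0274658203125, 192.0555877685547), (46.251853942871094, 48.06635665893555), 16.06117820739746)
tip 5 [0.54725731 0.19250939 0.08479964] 0.08827042831415177
top 115 0.06402216695328562 [ 0.00290102 -0.00245725  0.06409862] ((543.4412231445312, 196.84262084960938), (43.980777740478516, 47.903480529785156), 9.66567611694336)
tip 15 [0.54276151 0.19904322 0.08512071] 0.09038120069140959
row [0.0639 0.4252 0.0175] [-1.000e-04 -0.000e+00  7.607e-01]
```

carry_out(
  commands=[
    [0.006, 0.042, 0, 0, 0, 0],
    [0.012, 0.084, 0, 0, 0, 0],
    [0.018, 0.126, 0, 0, 0, 0],
    [0.024, 0.168, 0, 0, 0, 0],
    [0.032, 0.21, 0, 0, 0, 0],
  ],
  jaw=0.6,
)

```text
time: 15.2
tool_pos: [0.5644, -0.0174, 0.1872]
ee_rot: [-3.141, 0.0, 0.175]
wrist_force: [-0.3, 0.7, 0.4]
width: 0.0568
finger_force: 0.0
```

carry_out(
  commands=[
    [0.006, 0.042, 0, 0, 0, 0.14],
    [0.01, 0.084, 0, 0, 0, 0.28],
    [0.01, 0.126, 0, 0, 0, 0.42],
    [0, 0.168, 0, 0, 0, 0.56],
    [-0.01, 0.205, 0, 0, 0, 0.7],
  ],
)

```text
time: 15.7
tool_pos: [0.5897, -0.2217, 0.1865]
ee_rot: [3.141, 0.001, -0.532]
wrist_force: [1.1, -0.7, -0.2]
width: 0.0563
finger_force: 0.0
```

carry_out(
  commands=[
    [0, 0, 0, 0, 0, 0.06],
    [0, 0, 0, 0, 0, 0.06],
    [0, 0, 0, 0, 0, 0.06],
    [0, 0, 0, 0, 0, 0.06],
    [0, 0, 0, 0, 0, 0.06],
  ],
)

```text
time: 16.2
tool_pos: [0.5898, -0.2184, 0.1876]
ee_rot: [3.142, 0.0, -0.583]
wrist_force: [0.4, 0.5, -0.2]
width: 0.0562
finger_force: 0.0
```

```bash
cat > lou.py <<'E'
from bench import *
from h import *
s=snapshot("wrist"); o=get_obs(); np.savez("w6.npz",**s); print(o["time"],o["tool_pos"],o["ee_rot"],o["width"])
P=wcloud(s); z=P[...,2]; hsv=cv2.cvtColor(s["img"],cv2.COLOR_RGB2HSV)
near=np.hypot(P[...,0]-.65,P[...,1]+.23)<.12
m=near&(z>.014)&(z<.026)&(hsv[...,1]>90)
q=P[m]; r=cv2.minAreaRect(q[:,:2].astype(np.float32)*1000); print("handle",m.sum(),r,np.median(q[:,2]))
w,v=np.linalg.eigh(np.cov(q[:,:2].T)); a=v[:,1]*np.sign(v[0,1]); print("axis yaw",np.arctan2(a[1],a[0]))
m=near&(z>.003)&(z<.012); q=P[m]; (c,rad)=cv2.minEnclosingCircle(q[:,:2].astype(np.float32)*1000); print("lens?",m.sum(),c,rad)
cv2.imwrite("pics/w6.png",s["img"][:,:,::-1])
E
python3 lou.py
```

```text
16.25 [ 0.58974318 -0.2183894   0.18761681] [ 3.14158085e+00  7.43900968e-05 -5.83377865e-01] 0.05647749688335673
handle 409 ((633.1958618164062, -225.163818359375), (16.1776180267334, 78.4365234375), 56.35793685913086) 0.018765184362398282
axis yaw -0.5666172049108094
lens? 2280 (696.043701171875, -268.0473937988281) 38.23463821411133
```

View pics/w6.png

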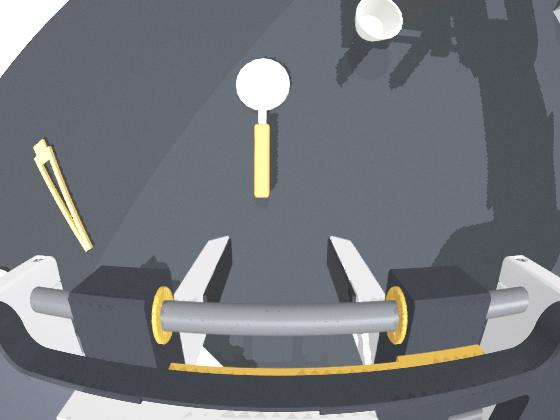

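Wrist view: loupe handle at (262,160), lens at (263,84), tweezers at left (65,195), crucible at (379,18), well clear. Move above the handle.

carry_out(
  commands=[
    [0.02, -0.008, 0.03, 0, 0, 0],
    [0.04, -0.016, 0.06, 0, 0, 0],
    [0.05, -0.018, 0.09, 0, 0, 0],
    [0.05, -0.018, 0.12, 0, 0, 0],
    [0.05, -0.018, 0.135, 0, 0, 0],
  ],
)

```text
time: 16.75
tool_pos: [0.6396, -0.2305, 0.0486]
ee_rot: [3.141, 0.006, -0.584]
wrist_force: [-0.1, 0.1, -0.1]
width: 0.0565
finger_force: 0.0
```

```bash
python3 lou.py; python3 - <<'E'
from bench import *
from h import *
go(get_obs(),[.6415,-.2307,.003],-.583)
E
```

```text
16.8 [ 0.63854615 -0.23015488  0.04680475] [ 3.14018213  0.00882392 -0.58425242] 0.056384234906326144
handle 2372 ((633.637939453125, -225.74790954589844), (15.402066230773926, 79.29239654541016), 55.82902145385742) 0.019494591108878103
axis yaw -0.6005092634646784
lens? 6156 (695.6842651367188, -267.43218994140625) 38.93755340576172
row [ 0.0032 -0.0012  0.0438] [ 0.0014  0.0088 -0.0012]
```

carry_out(
  commands=[
    [0.003, -0.001, 0.012, 0.001, 0.006, 0.006],
    [0.003, -0.001, 0.024, 0.001, 0.006, 0.006],
    [0.003, -0.001, 0.033, 0.001, 0.006, 0.006],
    [0.003, -0.001, 0.038, 0.001, 0.006, 0.006],
    [0.003, -0.001, 0.04, 0.001, 0.006, 0.006],
  ],
)

```text
time: 17.3
tool_pos: [0.6439, -0.2327, 0.0121]
ee_rot: [-3.141, -0.005, -0.591]
wrist_force: [0.5, -0.1, -0.0]
width: 0.0562
finger_force: 0.0
```

carry_out(
  commands=[
    [-0.002, 0, 0.003, 0, -0.004, 0],
    [-0.002, 0, 0.006, 0, -0.004, 0],
    [-0.002, 0, 0.008, 0, -0.004, 0],
    [-0.002, 0, 0.008, 0, -0.004, 0],
    [-0.002, 0, 0.008, 0, -0.004, 0],
  ],
)

```text
time: 17.8
tool_pos: [0.6426, -0.2316, 0.0046]
ee_rot: [-3.141, -0.002, -0.591]
wrist_force: [-0.2, 0.5, -0.5]
width: 0.056
finger_force: 0.0
```

carry_out(
  commands=[
    [0, 0, 0.0015, 0, -0.002, 0],
    [0, 0, 0.0015, 0, -0.002, 0],
    [0, 0, 0.0015, 0, -0.002, 0],
    [0, 0, 0.0015, 0, -0.002, 0],
    [0, 0, 0.0015, 0, -0.002, 0],
  ],
  jaw=0,
)

```text
time: 18.3
tool_pos: [0.6425, -0.2316, 0.003]
ee_rot: [-3.141, 0.0, -0.591]
wrist_force: [-0.1, 0.1, -0.3]
width: 0.0197
finger_force: 0.0
```

carry_out(
  commands=[
    [0, 0, 0, 0, 0, 0],
    [0, 0, 0, 0, 0, 0],
    [0, 0, 0, 0, 0, 0],
    [0, 0, 0, 0, 0, 0],
    [0, 0, 0, 0, 0, 0],
  ],
)

```text
time: 18.8
tool_pos: [0.6426, -0.2316, 0.003]
ee_rot: [-3.141, 0.0, -0.591]
wrist_force: [0.5, 1.7, -0.1]
width: 0.0152
finger_force: 30.0
```

carry_out(
  commands=[
    [0, 0, 0, 0, 0, 0],
    [0, 0, 0, 0, 0, 0],
    [0, 0, 0, 0, 0, 0],
    [0, 0, 0, 0, 0, 0],
    [0, 0, 0, 0, 0, 0],
  ],
)

```text
time: 19.3
tool_pos: [0.6426, -0.2315, 0.003]
ee_rot: [-3.141, 0.0, -0.591]
wrist_force: [0.4, 0.9, 0.3]
width: 0.0159
finger_force: 30.0
```

carry_out(
  commands=[
    [0, 0, -0.01, 0, 0, 0],
    [0, 0, -0.03, 0, 0, 0],
    [0, 0, -0.06, 0, 0, 0],
    [0, 0, -0.09, 0, 0, 0],
    [0, 0, -0.12, 0, 0, 0],
  ],
)

```text
time: 19.8
tool_pos: [0.642, -0.2319, 0.1244]
ee_rot: [-3.141, 0.001, -0.591]
wrist_force: [-0.4, 0.1, -0.7]
width: 0.0156
finger_force: 30.0
```

carry_out(
  commands=[
    [0, 0, -0.02, 0, 0, 0],
    [0, 0, -0.035, 0, 0, 0],
    [0, 0, -0.04, 0, 0, 0],
    [0, 0, -0.04, 0, 0, 0],
    [0, 0, -0.04, 0, 0, 0],
  ],
)

```text
time: 20.3
tool_pos: [0.6418, -0.2315, 0.1612]
ee_rot: [-3.141, 0.003, -0.591]
wrist_force: [0.0, 0.1, -1.0]
width: 0.0157
finger_force: 30.0
```

```bash
cat > hand.py <<'E'
from bench import *
from h import *
s=snapshot("wrist"); o=get_obs(); np.savez("w7.npz",**s); print(o["time"],o["tool_pos"],o["ee_rot"],o["width"],o["wrist_force"],o["wrist_torque"])
P=wcloud(s); T=Ro.from_euler("xyz",o["ee_rot"]).inv().apply((P-o["tool_pos"]).reshape(-1,3)).reshape(P.shape)
def fit(q): return np.linalg.lstsq(np.c_[q[:,:2]-q[:,:2].mean(0),np.ones(len(q))],q[:,2],rcond=None)[0]
m=(T[...,0]>.04)&(T[...,0]<.115)&(abs(T[...,1])<.04)&(abs(T[...,2])<.03)
q=T[m]; print("tool lens pts",m.sum(),q.min(0),q.max(0),np.median(q,0),"tilt",fit(q))
q=q[q[:,0]>.055]; print(cv2.minEnclosingCircle(q[:,:2].astype(np.float32)*1000))
m=(T[...,0]>.012)&(T[...,0]<.028)&(abs(T[...,1])<.007)&(abs(T[...,2]+.015)<.012); q=T[m]; print("handle top",len(q),np.median(q,0) if len(q) else"",fit(q) if len(q)>9 else"")
w=(P[...,2]>.08)
cv2.imwrite("pics/w7.png",s["img"][:,:,::-1])
E
python3 hand.py
```

```text
20.35 [ 0.64164514 -0.2314544   0.16083549] [-3.14126074  0.0037653  -0.59128495] 0.01599548784700955 [-1.19218797  0.17267446 -1.27090132] [-0.00165316  0.11711391 -0.01481692]
tool lens pts 9247 [ 0.04014155 -0.02956522 -0.00664767] [ 1.03917009e-01  3.00236103e-02 -3.63743010e-05] [ 0.07353141  0.00057665 -0.00291974] tilt [ 0.00563733 -0.00113275 -0.00300636]
((73.91065216064453, 0.3442876935005188), 30.0163631439209)
handle top 803 [ 2.03486259e-02  6.12655909e-05 -1.69052760e-02] [ 0.02781248 -0.06711078 -0.01680346]
```

View pics/w7.png

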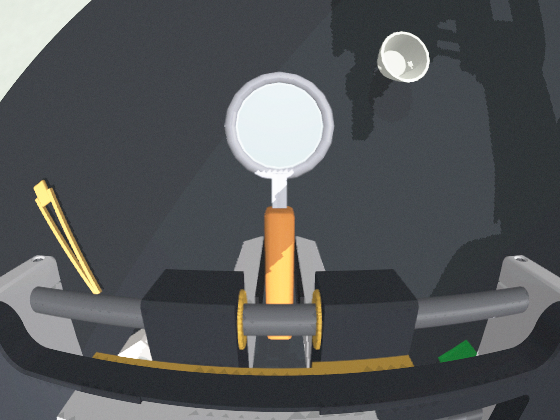

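Wrist view: loupe held, lens at (279,126) level and straight ahead of the gripper, handle at (279,250). Carry it over the rack.

carry_out(
  commands=[
    [-0.02, -0.013, 0, 0, 0, 0],
    [-0.05, -0.033, 0, 0, 0, 0],
    [-0.08, -0.053, 0, 0, 0, 0],
    [-0.115, -0.077, 0, 0, 0, 0],
    [-0.15, -0.1, 0, 0, 0, 0],
  ],
)

```text
time: 20.85
tool_pos: [0.5722, -0.0637, 0.1613]
ee_rot: [-3.142, 0.003, -0.592]
wrist_force: [0.7, 0.7, -0.9]
width: 0.016
finger_force: 30.0
```

carry_out(
  commands=[
    [-0.03, -0.02, 0, 0, 0, -0.06],
    [-0.06, -0.04, 0, 0, 0, -0.16],
    [-0.09, -0.06, 0, 0, 0, -0.26],
    [-0.12, -0.08, 0, 0, 0, -0.38],
    [-0.15, -0.1, 0, 0, 0, -0.5],
  ],
)

```text
time: 21.35
tool_pos: [0.5033, 0.1027, 0.1618]
ee_rot: [-3.141, 0.002, -0.086]
wrist_force: [0.6, 0.4, -1.7]
width: 0.0156
finger_force: 30.0
```

```bash
python3 - <<'E'
from bench import *
from h import *
o=get_obs(); print(o["time"],o["tool_pos"],o["ee_rot"]); go(o,[.4769,.1652,.15],.4)
E
```

```text
21.35 [0.50331571 0.10267503 0.16178866] [-3.14102866e+00  2.28100991e-03 -8.64228868e-02]
row [-0.0317 -0.06    0.0119] [-0.0011  0.0021 -0.4864]
```

carry_out(
  commands=[
    [-0.008, -0.015, 0, 0, 0, -0.12],
    [-0.016, -0.03, 0, 0, 0, -0.24],
    [-0.024, -0.045, 0, 0, 0, -0.36],
    [-0.03, -0.056, 0, 0, 0, -0.45],
    [-0.032, -0.06, 0, 0, 0, -0.486],
  ],
)

```text
time: 21.85
tool_pos: [0.4772, 0.165, 0.162]
ee_rot: [-3.14, 0.002, 0.398]
wrist_force: [-0.9, 0.7, -0.8]
width: 0.0158
finger_force: 30.0
```

carry_out(
  commands=[
    [0, 0, 0.01, 0, 0, 0],
    [0, 0, 0.02, 0, 0, 0],
    [0, 0, 0.03, 0, 0, 0],
    [0, 0, 0.03, 0, 0, 0],
    [0, 0, 0.03, 0, 0, 0],
  ],
)

```text
time: 22.35
tool_pos: [0.4782, 0.1637, 0.1325]
ee_rot: [-3.141, 0.001, 0.394]
wrist_force: [-0.0, 0.1, -1.1]
width: 0.0155
finger_force: 30.0
```

```bash
cat > fin.py <<'E'
from bench import *
from h import *
s=snapshot("wrist"); o=get_obs(); print(o["time"],o["tool_pos"],o["ee_rot"],o["qvel"].round(3),o["wrist_force"])
P=wcloud(s); Rt=Ro.from_euler("xyz",o["ee_rot"]); T=Rt.inv().apply((P-o["tool_pos"]).reshape(-1,3)).reshape(P.shape)
m=(T[...,0]>.055)&(T[...,0]<.115)&(abs(T[...,1])<.04)&(abs(T[...,2])<.03)
q=P[m]; c,r=cv2.minEnclosingCircle(q[:,:2].astype(np.float32)*1000); print("wrist lens",c,r,np.median(q[:,2]),np.linalg.lstsq(np.c_[q[:,:2]-q[:,:2].mean(0),np.ones(len(q))],q[:,2],rcond=None)[0])
print("pred lens underside",o["tool_pos"]+Rt.apply([.0739,.0003,.003]))
for n in("scene","side"):
    s=snapshot(n); P=cloud(s); z=P[...,2]
    L=np.array(o["tool_pos"]+Rt.apply([.0739,0,-.003])); near=np.hypot(P[...,0]-L[0],P[...,1]-L[1])<.05
    m=near&(abs(z-L[2])<.012); q=P[m]; c,r=cv2.minEnclosingCircle(q[:,:2].astype(np.float32)*1000); print(n,"lens",len(q),c,r,np.median(q[:,2]),q[:,:2].min(0),q[:,:2].max(0))
    u,v=map(int,proj(s,[.545,.194,.08])); cv2.imwrite(f"pics/{n}f.png",cv2.resize(s["img"][v-35:v+35,u-45:u+45,::-1],(400,311),interpolation=cv2.INTER_CUBIC))
cv2.imwrite("pics/fin.png",np.hstack([cv2.imread(f"pics/{n}f.png") for n in("scene","side")]))
go(o,[.4769,.1652,.101],.4)
E
python3 fin.py
```

```text
22.4 [0.47861681 0.16387774 0.13318828] [-3.14085114e+00 -4.97640124e-04  3.93987243e-01] [ 0.002 -0.009 -0.014  0.     0.002 -0.002] [-0.04370516  0.66395197 -1.02564693]
wrist lens (545.9649658203125, 190.50787353515625) 30.014833450317383 0.1349434575950611 [0.00713811 0.00366214 0.13501262]
pred lens underside [0.5469707  0.19197158 0.13022484]
scene lens 179 (539.4049682617188, 184.2528533935547) 39.4849739074707 0.13594038522486032 [0.50492026 0.15817736] [0.57885524 0.22175095]
side lens 395 (537.5195922851562, 190.06500244140625) 38.42340850830078 0.13659022364622184 [0.49978331 0.1620646 ] [0.5745413 0.2234313]
row [-0.0011 -0.0019  0.0322] [-0.0007 -0.0005 -0.006 ]
```

carry_out(
  commands=[
    [-0.0005, -0.002, 0.006, 0, 0, -0.006],
    [-0.0005, -0.002, 0.012, 0, 0, -0.006],
    [-0.0005, -0.002, 0.018, 0, 0, -0.006],
    [-0.0005, -0.002, 0.022, 0, 0, -0.006],
    [-0.0005, -0.002, 0.024, 0, 0, -0.006],
  ],
)

```text
time: 23.0
tool_pos: [0.4767, 0.1658, 0.1084]
ee_rot: [-3.141, 0.001, 0.401]
wrist_force: [0.0, -0.1, 0.1]
width: 0.0155
finger_force: 30.0
```

carry_out(
  commands=[
    [0, 0, 0, 0, 0, 0],
    [0, 0, 0, 0, 0, 0],
    [0, 0, 0, 0, 0, 0],
    [0, 0, 0, 0, 0, 0],
    [0, 0, 0, 0, 0, 0],
  ],
)

```text
time: 23.5
tool_pos: [0.4774, 0.1659, 0.1095]
ee_rot: [-3.141, -0.001, 0.401]
wrist_force: [-0.4, 0.8, -1.3]
width: 0.0156
finger_force: 30.0
```

```bash
python3 fin.py
```

```text
23.55 [0.4773174  0.16587579 0.10946279] [-3.14090642e+00 -9.79500565e-04  4.00769223e-01] [ 0.001  0.001 -0.    -0.001  0.001  0.002] [ 0.27766081  0.17336275 -1.04296393]
wrist lens (545.0781860351562, 193.05650329589844) 29.996257781982422 0.11206281586610532 [0.0090002  0.00429791 0.11213989]
pred lens underside [0.54548056 0.19443295 0.10653497]
scene lens 177 (536.8519287109375, 188.83633422851562) 39.7961540222168 0.11244687196034567 [0.49817057 0.16257555] [0.57599864 0.22188916]
side lens 389 (535.3673706054688, 192.5206298828125) 38.615394592285156 0.11262514761692158 [0.49753221 0.16814897] [0.57258631 0.22769948]
row [-0.0007  0.0005  0.0085] [-0.0007 -0.001   0.0008]
```

carry_out(
  commands=[
    [-0.0005, 0, 0.002, 0, -0.002, 0],
    [-0.0005, 0, 0.004, 0, -0.004, 0],
    [-0.0005, 0, 0.006, 0, -0.005, 0],
    [-0.0005, 0, 0.007, 0, -0.005, 0],
    [-0.0005, 0, 0.0075, 0, -0.005, 0],
  ],
)

```text
time: 24.15
tool_pos: [0.4766, 0.1657, 0.1015]
ee_rot: [-3.141, 0.005, 0.401]
wrist_force: [-0.3, 0.3, -0.6]
width: 0.0157
finger_force: 30.0
```

carry_out(
  commands=[
    [0, 0, 0, 0, 0, 0],
    [0, 0, 0, 0, 0, 0],
    [0, 0, 0, 0, 0, 0],
    [0, 0, 0, 0, 0, 0],
    [0, 0, 0, 0, 0, 0],
  ],
)

```text
time: 24.65
tool_pos: [0.4768, 0.1657, 0.1019]
ee_rot: [-3.141, 0.004, 0.401]
wrist_force: [0.6, -1.0, -0.9]
width: 0.0156
finger_force: 30.0
```

```bash
python3 fin.py
```

```text
24.7 [0.47678072 0.16568939 0.10183251] [-3.14085491  0.00427342  0.40079193] [ 0.    -0.002  0.    -0.001 -0.003 -0.001] [-0.45557662  0.53828045 -1.3302314 ]
wrist lens (544.3643188476562, 193.05043029785156) 29.996999740600586 0.10402431665313275 [0.00450069 0.00176087 0.10408284]
pred lens underside [0.54492807 0.19424184 0.09851651]
scene lens 177 (537.7505493164062, 185.81373596191406) 38.60489273071289 0.1043167006492736 [0.5020044  0.16264839] [0.57516409 0.2226929 ]
side lens 387 (535.3187866210938, 192.7867889404297) 38.284122467041016 0.10462042965369232 [0.49811724 0.16597485] [0.57302963 0.22756032]
row [-0.0001  0.0005  0.0008] [-0.0007  0.0043  0.0008]
```

View pics/fin.png

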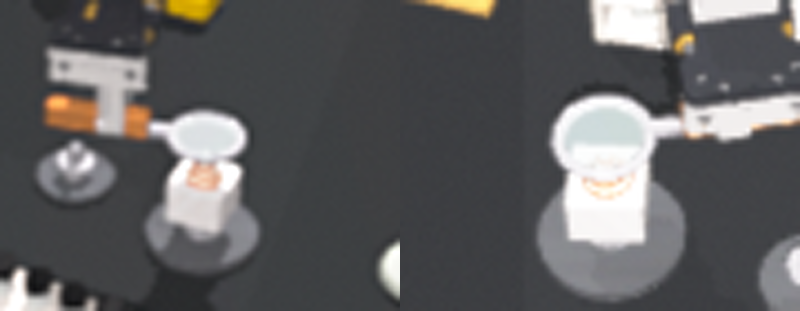

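The view shows the block seated on the stand at scene crop (203,195), with the lens level over the shell at (207,135). The numbers agree: lens centred within about 1 mm, about 10 mm above the tip, and still.

```bash
python3 -c "
from bench import *
print(close_job())"
```

```text
the job is handed in; nothing more can be done
None
```

I seated the block on the larger stand and let it go. The loupe is held still and level over the shell tip: centred to about 1 mm and about 10 mm above it by camera measurement. I handed the job in at about 25 s of the 66 s allowed; no verdict was returned.

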